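# Lay out and chock the turning blanks for today's spindle

### The job

Today we copy the spindle that lies on the drawing sheet: swing both flaps of the carton well back past upright, take out every round blank that is as long as that spindle, and lay them on their sides in one row along the stop batten, about midway along it, the first against the batten and each touching the next. Push the chock, sloping face first, up against the middle of the last blank so that the row cannot roll apart. Leave the blanks of the other length in the carton, fold both flaps down shut again, and do not disturb the two spindles, the mallet or the glue.

Things in the scene. Friction and masses are not known exactly. Their poses are not given: they have to be found in the camera images.
- carton: corrugated carton fixed to the bench, 166 (its x) x 408 mm (its y) outside, 64 mm high, walls and floor 4 mm; origin at the centre of its underside. Card ribs 8 mm high, 27 mm wide on its floor make six channels along x at y = -155, -93, -31, 31, 93, 155 mm, each with at most one blank lying along x. Two top flaps along the long walls; end flaps are folded away outside.
- flap_near (a joint): top flap creased along the carton's -x wall (robot side), 82 mm from crease to free edge, 404 mm long, 4 mm thick. 0 = shut flat over the carton, 1.57 = upright, 2.4 = limit, leaning back outside. Its tape is slit: at the start it stands partly up (0.7 to 1.1). The stiff crease keeps any angle it is left at; about 0.5 N at the edge moves it.
- flap_far (a joint): angle of the top flap hinged along the wall at the carton's +x side, otherwise the same as flap_near; the two free edges meet along the carton's middle when shut.
- flap_near_hinge (a point): middle of the crease of flap_near: carton frame x = -83 mm, y = 0, 65 mm above the bench
- flap_far_hinge (a point): middle of the crease of flap_far: carton frame x = +83 mm, y = 0, 65 mm above the bench
- flap_near_edge (a point): middle of the free edge of flap_near, 82 mm from its crease
- flap_far_edge (a point): middle of the free edge of flap_far, 82 mm from its crease
- long1: round wooden turning blank, a plain cylinder 38 mm in diameter and 150 mm long; origin in the middle of its axis, body x runs along the axis (it lies on its side, so the origin is 19 mm above what it lies on). May be absent.
- long2: round wooden turning blank, a plain cylinder 38 mm in diameter and 150 mm long; origin in the middle of its axis, body x runs along the axis (it lies on its side, so the origin is 19 mm above what it lies on). May be absent.
- long3: round wooden turning blank, a plain cylinder 38 mm in diameter and 150 mm long; origin in the middle of its axis, body x runs along the axis (it lies on its side, so the origin is 19 mm above what it lies on). May be absent.
- short1: round wooden turning blank, a plain cylinder 38 mm in diameter and 100 mm long; origin in the middle of its axis, body x runs along the axis (it lies on its side, so the origin is 19 mm above what it lies on). May be absent.
- short2: round wooden turning blank, a plain cylinder 38 mm in diameter and 100 mm long; origin in the middle of its axis, body x runs along the axis (it lies on its side, so the origin is 19 mm above what it lies on). May be absent.
- short3: round wooden turning blank, a plain cylinder 38 mm in diameter and 100 mm long; origin in the middle of its axis, body x runs along the axis (it lies on its side, so the origin is 19 mm above what it lies on). May be absent.
- stop: stop batten, a dark wooden bar screwed to the bench: 260 mm long (its x), 30 mm wide (its y), 22 mm high; origin at the centre of its underside. The row is built against its long face at y = +15 mm, on the carton's side; blanks lie along its x.
- chock: loose dark wooden chock, 70 (its y) x 50 (its x) x 36 mm high, 100 g; origin at the centre of its underside. Slope of 45 degrees from the sharp toe at y = -35 mm up to y = +1 mm, then a flat top to the upright heel at y = +35 mm; upright parallel sides at x = -25, +25 mm. When the slope touches a 38 mm blank, the blank's axis is 43 mm from the origin, towards -y.
- sheet: white drawing sheet flat on the bench, 148 mm (x) by 210 mm (y); origin at its centre. One of the two spindles lies on its middle.
- spindle_long: finished turned spindle with square ends, 150 mm long (its y), 32 mm square; origin at the centre of its underside. Lies on the drawing sheet, or on the bare bench some 230 mm from the sheet's centre.
- spindle_short: finished turned spindle with square ends, 100 mm long (its y), 32 mm square; origin at the centre of its underside. Lies on the drawing sheet, or on the bare bench, whichever place spindle_long is not in.
- mallet: joiner's mallet lying on the bench, head 130 x 70 x 60 mm, handle 250 mm; origin under the handle's part near the head. Not to be disturbed.
- glue: white glue bottle, 60 mm in diameter, 160 mm high, standing; origin at the centre of its underside. Not to be disturbed.

How it is judged:
By the outcome, as a careful person would: the job done as asked, in the order asked, and still so for the second after the job is handed in, with the robot touching nothing.
Of long1, long2, long3 only 2 to 3 are there at a start; the rules pass over those that are not, and their reading is None.
Of short1, short2, short3 only 2 to 3 are there at a start; the rules pass over those that are not, and their reading is None.
At some moment in a run one of chock may be knocked a few centimetres aside while the robot is not near it.
Once in a run the grip may slacken for a moment while it holds something.
It also fails if it takes over 210 s, if anything falls off the work surface, if the arm or the gripper's body presses on something with over 40 N, if the wrist force passes 120 N, or if a joint passes its speed limit or range.

### The arm

A 7-joint arm with a two-finger parallel gripper is mounted at the origin on the work surface. World frame = base frame: x ahead of the robot, y to its left, z up, the work surface at z = 0. Lengths are in m, angles in rad, forces in N, time in s.
With the tool pointing down it reaches from about 0.35 to 0.9 m from the base axis. Payload 8.1 kg.
Tool frame: the origin (TCP) lies on the centre line of the jaws, within the pads' length; the fingertips stand r.tips_ahead ahead of it and the grasp point (between the pads) lies 8 mm behind it (r.tips_ahead is the distance from the TCP to the fingertips, in m); z points along the fingers, y is the line along which they close (so a half turn about z gives the same grasp; the last joint's range is limited). The gripper opens to 85 mm and grips with 20 to 120 N. Pads are 22 mm wide; open, the fingers measure 114 mm over their backs; the gripper's body (76 mm by 85 mm) begins 54 mm behind the grasp point. The pads swing forward as they close: fully open they stand 13 mm farther back than shut.
Start: joints at [1.124, 0.434, 0.025, 1.573, -0.012, 1.134, -0.075], TCP at [0.211, -0.588, 0.242] pointing down, gripper open.
Joint ranges: [-2.62, 2.62], [-0.44, 2.09], [-1.27, 1.32], [0.08, 2.57], [-1.32, 4.46], [0.12, 2], [-2.74, 2.74]. Speed limits (rad/s): [2.22, 2.22, 3.01, 3.01, 3.14, 3.14, 3.14].

### API

Orientations are given as [roll, pitch, yaw] about the fixed x, y, z axes, in that order (R = Rz(yaw) Ry(pitch) Rx(roll)).
In Python, from rig import r gives the robot as it stands. Calls block until the motion is done:
- r.move_to(position, orientation): joint-space move of the TCP to a pose.
- r.line_to(position, rot=None, feed=0.15, threshold=None): straight line of the TCP; rot=None keeps the orientation; feed is the mean speed in m/s. With threshold (N) it stops when the force on the tool has changed by that much, and returns True; else False.
- r.movej(angles): joint-space move.
- r.command_gripper(opening, grasp_force=None): opening from 0.0 (shut) to 1.0 (fully open); grasp_force is the grip in N (None keeps the last); returns when the fingers have stopped.
- r.hold(seconds).
- r.solve_ik(position, orientation): joint angles nearest the present ones, or None.
- r.capture(name): name is "scene" or "side" or "wrist"; returns the picture (480x640x3 uint8, blue, green, red); there is no depth.
- r.get_calibration(name): a dict with "fx", "fy", "cx", "cy" (pixels), "k1" (the pictures are not rectified: a ray, as slopes to the right and down, at radius r is drawn at 1 + k1 r^2 times it, then the intrinsics apply), "rvec" (rotation vector, rad) and "tvec" (3), from world to camera coordinates, as OpenCV has them. Camera axes: x right, y down, z forward; pixel columns grow to the right and rows downward; lengths in m; the calibration is good to about 2 mm. A picture is of the moment at which its call begins: read the wrist's pose just before it. get_calibration takes no time and is no camera call; for the wrist camera it gives the pose at the moment of the call.
A pose or a line that the arm cannot do raises r.IKError and nothing moves.
- r.job_done(): hands the job in; it is judged then, once.
Trained networks look in the newest picture that a camera, given by its name, has taken for a name from the list of things; names that differ only in an ending like _2 or _b are one class to them, and where a whole thing is asked for, a point or a joint stands for the part that bears it (a point fixed in the world has none). Each returns a list of dicts, best first, with "conf" (0 to 1); they miss things now and then, are a little off and sometimes report something else, mostly with a low value. They report only what shows in the picture. A call takes as long as a camera call.
- r.trace(label, camera): "pixels" (480x640 bool, what is visible of it).
- r.mark_of(label, camera): "location" ([x, y, z] in m, in world coordinates, good to about 4 mm: a listed point, or the origin of a listed thing).
Readings, each from a call of its own:
- r.current_time(): time.
- r.current_joint_pos(): joint angles.
- r.current_qvel(): joint speeds.
- r.current_joint_efforts(): joint torques, N m.
- r.current_tcp_pos(): TCP position.
- r.current_tcp_rot(): TCP orientation.
- r.current_force(): force on the tool from outside, world axes, zero at the start.
- r.current_torque(): the same for the moment, N m.
- r.current_opening(): opening from 0.0 (shut) to 1.0 (fully open).
- r.current_grasp_force(): force on a finger pad.
Only numpy, scipy, OpenCV 4.12 (cv2) and the standard library are available. Lean on these libraries where they do the work, as an engineer would, in place of code of your own. Each camera call takes 0.05 s, during which the arm holds its last target. There are 200 camera calls.

## Working session

There is one attempt and no reset: what is moved stays moved. The work goes in short steps, each a Python script; the robot and the scene stay as the last script left them, time stands still between calls to the robot, and variables do not carry over. Pictures are saved under pics/ and viewed, at most 14 in all, crops included, and the job is handed in when it is done.

```bash
ls; mkdir -p pics
python3 - <<'E'
from rig import r
import cv2,numpy as np
for c in ("scene","side"):
    im=r.capture(c); cv2.imwrite(f"pics/a_{c}.png",im)
    k=r.get_calibration(c); R=cv2.Rodrigues(np.array(k['rvec']))[0]; print(c,k['fx'],k['k1'],(-R.T@np.array(k['tvec'])).round(3))
    for l in ["carton","flap_near_edge","flap_far_edge","flap_near_hinge","flap_far_hinge","long1","short1","stop","chock","sheet","spindle_long","spindle_short","mallet","glue"]:
        print(l,[(np.round(d['location'],3).tolist(),round(d['conf'],2)) for d in r.mark_of(l,c)])
print(r.tips_ahead,r.current_time())
E
```

```text
pics
scene 453.9899664887472 -0.05574423942481299 [1.107 0.955 0.866]
carton [([0.554, 0.244, 0.0], 0.66)]
flap_near_edge [([0.512, 0.252, 0.13], 0.65)]
flap_far_edge [([0.574, 0.246, 0.125], 0.91)]
flap_near_hinge []
flap_far_hinge [([0.629, 0.239, 0.065], 0.91)]
long1 [([0.561, 0.402, 0.023], 0.77), ([0.557, 0.34, 0.026], 0.64), ([0.548, 0.214, 0.021], 0.45)]
short1 [([0.537, 0.088, 0.026], 0.59), ([0.536, 0.154, 0.02], 0.43)]
stop [([0.519, -0.346, -0.002], 0.82)]
chock [([0.579, -0.084, -0.002], 0.68)]
sheet [([0.756, -0.217, -0.0], 0.58)]
spindle_long [([0.756, -0.215, -0.0], 0.62)]
spindle_short [([0.73, 0.025, -0.0], 0.68)]
mallet [([0.519, -0.546, -0.003], 0.77)]
glue [([0.523, 0.527, -0.002], 0.64)]
side 566.374246691954 -0.1555703054621772 [ 0.336 -0.908  1.065]
carton [([0.553, 0.249, 0.002], 0.84)]
flap_near_edge [([0.511, 0.25, 0.133], 0.85)]
flap_far_edge [([0.576, 0.245, 0.122], 0.91), ([0.758, -0.216, 0.002], 0.65)]
flap_near_hinge [([0.468, 0.256, 0.065], 0.62)]
flap_far_hinge [([0.629, 0.241, 0.064], 0.58)]
long1 [([0.546, 0.219, 0.023], 0.92), ([0.55, 0.249, 0.003], 0.72), ([0.56, 0.4, 0.025], 0.71)]
short1 [([0.536, 0.154, 0.024], 0.74), ([0.518, -0.345, -0.001], 0.64), ([0.536, 0.094, 0.023], 0.61)]
stop [([0.515, -0.342, -0.002], 0.72)]
chock [([0.583, -0.088, 0.002], 0.83)]
sheet [([0.754, -0.218, 0.006], 0.83), ([0.577, 0.245, 0.125], 0.72)]
spindle_long [([0.756, -0.216, -0.001], 0.88), ([0.732, 0.022, 0.002], 0.63)]
spindle_short [([0.732, 0.026, -0.002], 0.65)]
mallet [([0.518, -0.547, -0.002], 0.81)]
glue [([0.526, 0.53, 0.002], 0.84), ([0.512, 0.247, 0.134], 0.24)]
0.011 1.5
```

View pics/a_scene.png

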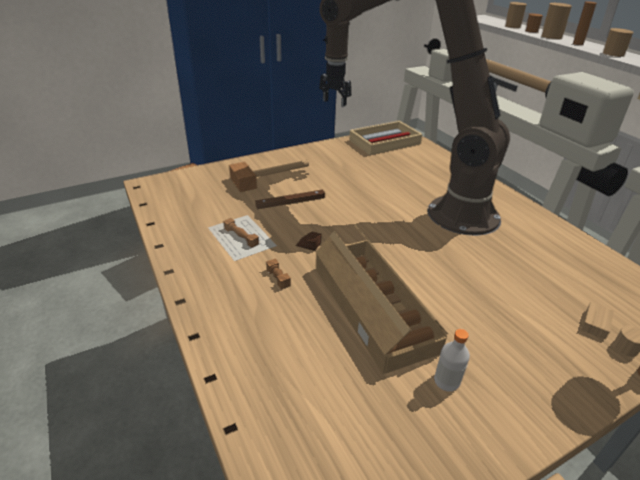

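View pics/a_side.png

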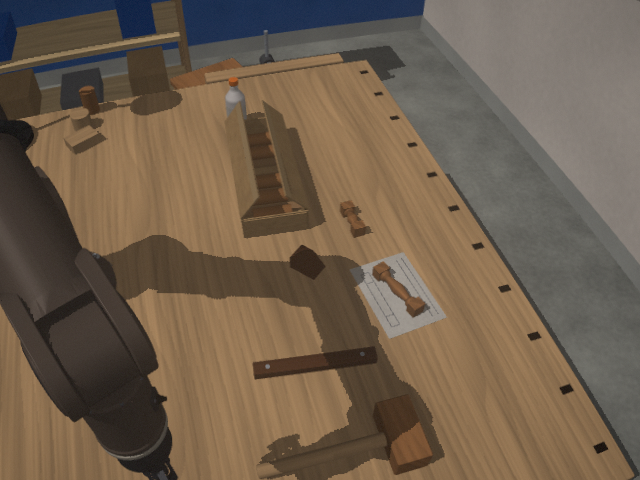

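The long spindle lies on the sheet, around (405,290) in the side view, so the long blanks are wanted. The carton, with both flaps half up, is near (265,175). The stop is near (315,362) and the chock near (307,262). Next I'll look down with the wrist camera for yaw angles.

```bash
cat > h.py <<'E'
from rig import r
import cv2,numpy as np
pi=np.pi
def down(psi): return [pi,0,psi]
def go(p,psi=0): r.move_to(list(map(float,p)),down(psi))
def marks(l,c,n=4): return [(np.round(d['location'],4).tolist(),round(d['conf'],2)) for d in r.mark_of(l,c)][:n]
def backproj(uv,k,z):
    """pixels -> world points on the plane at height z"""
    K=np.array([[k['fx'],0,k['cx']],[0,k['fy'],k['cy']],[0,0,1.]])
    q=cv2.undistortPoints(np.float64(uv).reshape(-1,1,2),K,np.array([k['k1'],0,0,0.]))[:,0]
    R=cv2.Rodrigues(np.float64(k['rvec']))[0]; C=-R.T@np.float64(k['tvec']).ravel()
    d=np.c_[q,np.ones(len(q))]@R
    return (C+d*((z-C[2])/d[:,2])[:,None])[:,:2]
def rect(m,k,z):
    """minimum rectangle (centre, long, short, yaw of long side) of a mask on plane z"""
    m=m.astype(np.uint8); cs=cv2.findContours(m,cv2.RETR_EXTERNAL,cv2.CHAIN_APPROX_NONE)[0]
    c=max(cs,key=cv2.contourArea).reshape(-1,2)
    (cx,cy),(w,h),a=cv2.minAreaRect(np.float32(backproj(c,k,z)*1000))
    if w<h: w,h,a=h,w,a+90
    return np.round([cx,cy,w,h,(a+90)%180-90],1)
E
python3 - <<'E'
from h import *
print(r.current_tcp_rot())
go([0.52,-0.25,0.42],0)
k=r.get_calibration("wrist");im=r.capture("wrist"); cv2.imwrite("pics/w1.png",im)
R=cv2.Rodrigues(np.float64(k['rvec']))[0]; print("cam",-R.T@np.float64(k['tvec']),R[2])
for l,z in (("stop",.022),("chock",.0),("chock",.036),("sheet",0)):
    print(l,marks(l,"wrist"))
    t=r.trace(l,"wrist")
    if t: print(rect(t[0]["pixels"],k,z),t[0]['conf'])
print(r.current_time())
E
```

```text
[3.14158302e+00 1.31787915e-05 3.43685251e-01]
cam [ 0.59019678 -0.2510358   0.55072744] [-2.77050055e-01 -5.64380475e-05 -9.60855485e-01]
stop [([0.5196, -0.3492, -0.0036], 0.72), ([0.7544, -0.2156, -0.0009], 0.25)]
[ 518.4 -343.6  261.6   36.3   -7.5] 0.78
chock [([0.5776, -0.0824, -0.0006], 0.62)]
[578.6 -76.1  82.6  57.5 -51.1] 0.56
chock [([0.5776, -0.0824, -0.0006], 0.62)]
[579.3 -87.5  77.2  53.8 -51.1] 0.56
sheet [([0.7548, -0.2138, 0.0015], 0.77), ([0.5183, -0.3451, -0.0032], 0.64)]
[ 740.  -218.9  211.9  118.3  -85.9] 0.73
3.7417
```

View pics/w1.png

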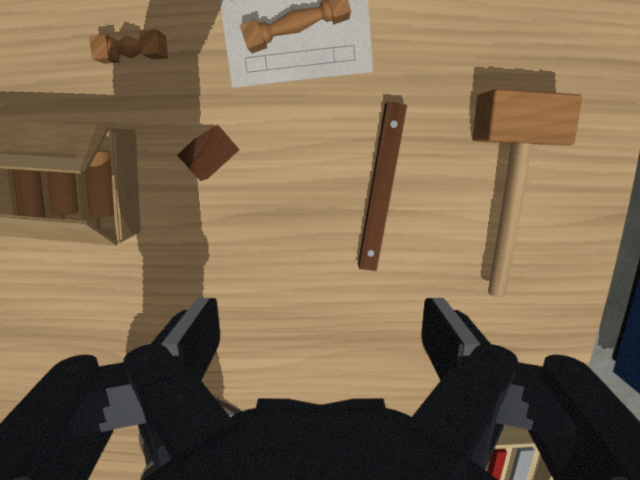

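```bash
cat >> h.py <<'E'
C=np.array([.5525,.2465]); T=-.08
def cw(x,y,c=None,t=None):
    c=C if c is None else c; t=T if t is None else t
    return c+np.array([np.cos(t)*x-np.sin(t)*y, np.sin(t)*x+np.cos(t)*y])
def tip(x,z,y=0.): return [*map(float,cw(x,y)),float(z+r.tips_ahead)]
E
python3 - <<'E'
from h import *
r.command_gripper(0.0)
go(tip(-.009,.22),T)
r.line_to(tip(-.009,.105))
def sweep(s,al,rho=.062):
    for a in al:
        x=s*(.083-rho*np.cos(a)+.012); 
        if r.line_to(tip(x,.065+rho*np.sin(a)),feed=.12,threshold=20): print("hit",s,a,r.current_force()); return
sweep(-1,[.9,1.2,1.57,1.8,2.0,2.2])
sweep(-1,[1.57])
r.line_to(tip(0,.13)); 
sweep(1,[1.2,1.57,1.8,2.0,2.2]); sweep(1,[1.57]); 
go(tip(-.05,.40),T)
k=r.get_calibration("wrist");im=r.capture("wrist"); cv2.imwrite("pics/w2.png",im)
np.save("kw2.npy",k,allow_pickle=True)
for l in ["long1","short1","flap_near_edge","flap_far_edge","flap_near_hinge","flap_far_hinge"]: print(l,marks(l,"wrist"))
for l in ["long1","short1"]:
    for d in r.trace(l,"wrist"): print(l,rect(d["pixels"],k,.032),round(d['conf'],2))
print(r.current_time())
E
```

```text
long1 [([0.5653, 0.4039, 0.0264], 0.98), ([0.5482, 0.2166, 0.024], 0.92), ([0.5527, 0.34, 0.0234], 0.62)]
short1 [([0.5333, 0.1599, 0.0221], 0.87), ([0.532, 0.0916, 0.0258], 0.75), ([0.553, 0.2532, -0.0005], 0.56)]
flap_near_edge [([0.4015, 0.2559, 0.1165], 0.76)]
flap_far_edge [([0.628, 0.2415, 0.0661], 0.64)]
flap_near_hinge [([0.4651, 0.2531, 0.0657], 0.74)]
flap_far_hinge [([0.6295, 0.2395, 0.0666], 0.92)]
long1 [530.5 340.2 104.6  38.4  -4.3] 0.79
long1 [607.3 243.7 496.2  67.8  85.1] 0.61
long1 [523.3 218.  101.1  39.6  -4.4] 0.6
long1 [535.9 401.1 102.3  40.8  -5.9] 0.56
short1 [523.   96.9  77.7  39.   -5.7] 0.93
short1 [527.8 159.   77.5  36.3  -4. ] 0.73
14.5333
```

View pics/w2.png

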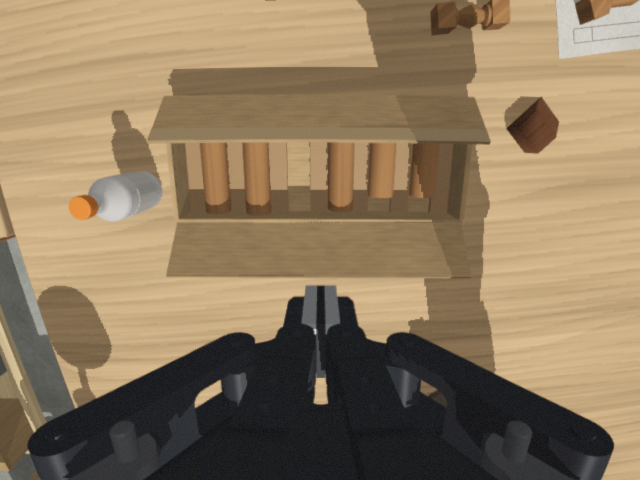

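The picture shows three long blanks at about (215,175), (257,175) and (341,175), two short ones at (382,165) and (425,165), and an empty channel. The near flap is back. The far flap's edge (row 138) still overhangs the carton, so I'll get its angle from the pixels.

Run:
```python
from h import *
k=np.load("kw2.npy",allow_pickle=True).item()
from scipy.spatial.transform import Rotation
for x0,y,z in [(s,0,0) for s in ()]: pass
R=cv2.Rodrigues(np.float64(k['rvec']))[0];K=np.array([[k['fx'],0,k['cx']],[0,k['fy'],k['cy']],[0,0,1.]])
for a in np.arange(.3,2.4,.15):
    P=[[*cw(.083-.082*np.cos(a),y),.065+.082*np.sin(a)] for y in (-.2,.2)]
    Q=[[*cw(-.083+.082*np.cos(a),y),.065+.082*np.sin(a)] for y in (-.2,.2)]
    f=lambda P:cv2.projectPoints(np.float64(P),k['rvec'],np.float64(k['tvec']),K,np.array([k['k1'],0,0,0]))[0][:,0].round().tolist()
    print(round(a,2),f(P),f(Q))
r.capture("side")
print(marks("flap_far_edge","side"),marks("flap_near_edge","side"),marks("chock","side"))
```

```text
0.3 [[474.0, 157.0], [164.0, 158.0]] [[474.0, 164.0], [165.0, 165.0]]
0.45 [[479.0, 154.0], [160.0, 154.0]] [[477.0, 169.0], [162.0, 169.0]]
0.6 [[483.0, 149.0], [156.0, 150.0]] [[480.0, 174.0], [159.0, 175.0]]
0.75 [[487.0, 143.0], [151.0, 143.0]] [[483.0, 181.0], [156.0, 182.0]]
0.9 [[491.0, 135.0], [147.0, 135.0]] [[485.0, 190.0], [154.0, 190.0]]
1.05 [[495.0, 125.0], [143.0, 126.0]] [[487.0, 199.0], [152.0, 200.0]]
1.2 [[499.0, 115.0], [140.0, 115.0]] [[488.0, 209.0], [151.0, 210.0]]
1.35 [[501.0, 104.0], [137.0, 104.0]] [[488.0, 219.0], [151.0, 220.0]]
1.5 [[503.0, 92.0], [135.0, 92.0]] [[487.0, 230.0], [152.0, 230.0]]
1.65 [[505.0, 80.0], [134.0, 80.0]] [[486.0, 239.0], [153.0, 240.0]]
1.8 [[505.0, 68.0], [133.0, 69.0]] [[484.0, 249.0], [155.0, 249.0]]
1.95 [[504.0, 57.0], [134.0, 58.0]] [[481.0, 257.0], [158.0, 257.0]]
2.1 [[503.0, 48.0], [135.0, 48.0]] [[478.0, 264.0], [161.0, 264.0]]
2.25 [[501.0, 40.0], [138.0, 40.0]] [[475.0, 269.0], [164.0, 270.0]]
2.4 [[498.0, 33.0], [141.0, 34.0]] [[471.0, 273.0], [168.0, 274.0]]
[([0.5735, 0.2439, 0.1246], 0.85)] [([0.4042, 0.26, 0.1223], 0.81), ([0.5379, 0.1559, 0.0245], 0.63)] [([0.5791, -0.0846, 0.0008], 0.73)]
```

Run:
```python
from h import *
go(tip(-.025,.2),T); r.line_to(tip(-.025,.095))
rho=.062
r.line_to(tip(.01,.095)); 
for a in [1.0,1.3,1.57,1.8,2.0,2.2,2.28]:
    if r.line_to(tip(.083-rho*np.cos(a)-.012,.065+rho*np.sin(a)),feed=.12,threshold=20): print("hit",a,r.current_force())
r.line_to(tip(.04,.14)); go(tip(-.07,.36),T)
r.command_gripper(.6)
k=r.get_calibration("wrist");im=r.capture("wrist"); cv2.imwrite("pics/w3.png",im)
for l in ["long1","short1","flap_near_edge","flap_far_edge"]: print(l,marks(l,"wrist"))
for l in ["long1","short1"]:
    for d in r.trace(l,"wrist"): print(l,rect(d["pixels"],k,.030),round(d['conf'],2))
r.capture("side");
for l in ["long1","short1","flap_near_edge","flap_far_edge"]: print(l,marks(l,"side"))
print(r.current_time())
```

```text
long1 [([0.5505, 0.2183, 0.0247], 0.88), ([0.5622, 0.4024, 0.026], 0.83), ([0.5513, 0.3438, 0.027], 0.58)]
short1 [([0.5365, 0.1568, 0.0263], 0.58)]
flap_near_edge [([0.401, 0.2591, 0.1175], 0.76), ([0.5332, 0.0927, 0.0258], 0.28)]
flap_far_edge [([0.6859, 0.2351, 0.1263], 0.76)]
long1 [548.3 216.8 151.9  39.8  -4.3] 0.97
long1 [553.4 338.8 153.1  40.4  -4.8] 0.81
long1 [561.  399.6 152.3  40.9  -4.4] 0.58
short1 [535.9  95.4 104.2  40.6  -6.3] 0.71
short1 [538.2 156.9 102.5  39.9  -4. ] 0.66
long1 [([0.5474, 0.2199, 0.0239], 0.86), ([0.5506, 0.3387, 0.0231], 0.8), ([0.5601, 0.4014, 0.0239], 0.64)]
short1 [([0.5365, 0.1571, 0.0247], 0.85), ([0.5342, 0.0928, 0.0223], 0.68)]
flap_near_edge [([0.4027, 0.2609, 0.1221], 0.83), ([0.5169, -0.3398, -0.0021], 0.23)]
flap_far_edge []
21.6167
```

View pics/w3.png

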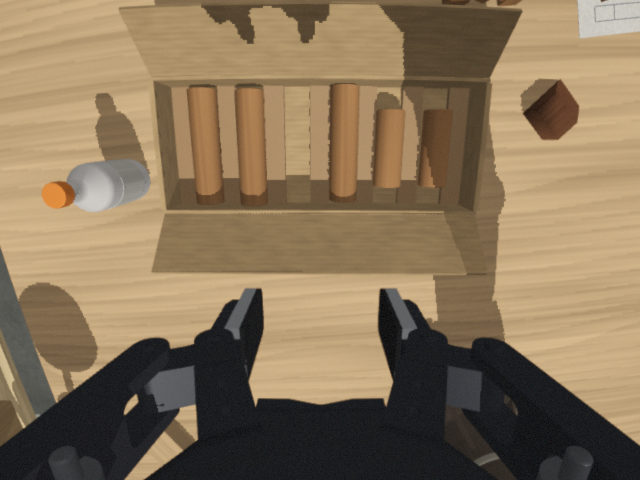

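Both flaps are back. The long blanks lie at (206,145), (251,145) and (344,142), the short ones at (389,148) and (434,148). I'll start with the first blank.

```bash
cat >> h.py <<'E'
S=np.array([.518,-.346]); ST=-.131
def sw(x,y): return cw(x,y,S,ST)
def L(xy,z,rot=None,**k): return r.line_to([float(xy[0]),float(xy[1]),float(z)],rot,**k)
def pick(xy,z=.026,psi=-.08):
    r.command_gripper(.60); go([*xy,.13],psi)
    if L(xy,z,feed=.1,threshold=12): print("touch",r.current_tcp_pos(),r.current_force())
    r.command_gripper(0.,60); r.hold(.2); print("grip",r.current_opening(),r.current_grasp_force())
    L(xy,.125,feed=.15); print("up",r.current_opening(),r.current_grasp_force())
def place(ty,z=.023):
    p=sw(0,ty+.028)
    L(p,.125,down(ST),feed=.25); print("over",r.current_opening(),r.current_grasp_force())
    L(p,.04); 
    if L(p,z,feed=.04,threshold=8): print("down",r.current_tcp_pos())
    r.command_gripper(.58); r.hold(.2); L(p,.2,feed=.3)
    k=r.get_calibration("wrist"); r.capture("wrist")
    for d in r.trace("long1","wrist"): print("placed",rect(d["pixels"],k,.025),round(d['conf'],2))
    print("target",p*1000,r.current_time())
def push(ty,cy,thr=4,cx=0.):
    """open jaws along the batten, sweep the blank lying at stop-frame y=cy to ty"""
    psi=ST+pi/2; st=cy+.019+.011+.015
    r.command_gripper(1.0); go([*sw(cx,st),.12],psi); L(sw(cx,st),.014,feed=.15)
    h=L(sw(cx,ty+.030-.006),.014,feed=.04,threshold=thr)
    q=np.array(r.current_tcp_pos()[:2])-S; n=np.array([-np.sin(ST),np.cos(ST)])
    print("push",h,"finger y",q@n,"expected",ty+.030,r.current_force()); return q@n
E
python3 - <<'E'
from h import *
pick([.548,.2175]); place(.034)
E
```

```text
grip 0.4185852855298347 59.57458019256592
up 0.4213007640047316 60.00476002693176
over 0.4253040043749765 41.987468004226685
down [ 0.52596767 -0.28461695  0.02305814]
placed [ 523.9 -284.5  154.9   37.8   -7.7] 0.75
target [ 526.09878965 -284.53123064] 29.9667
```

Run:
```python
from h import *
y=push(.034,.062)
L(sw(0,y+.03),.014,feed=.1); L(sw(0,y+.03),.2,feed=.3)
k=r.get_calibration("wrist"); cv2.imwrite("pics/w4.png",r.capture("wrist"))
for l,z in (("long1",.025),("stop",.022)):
  for d in r.trace(l,"wrist"): print(l,rect(d["pixels"],k,z),round(d['conf'],2))
print(r.current_time())
```

```text
push True finger y 0.06496428683051048 expected 0.064 [0.59657997 0.65460039 0.75871642]
long1 [ 522.4 -309.1  155.8   40.7   -8. ] 0.84
stop [ 518.5 -339.3  256.5   40.7   -7.6] 0.87
34.75
```

View pics/w4.png

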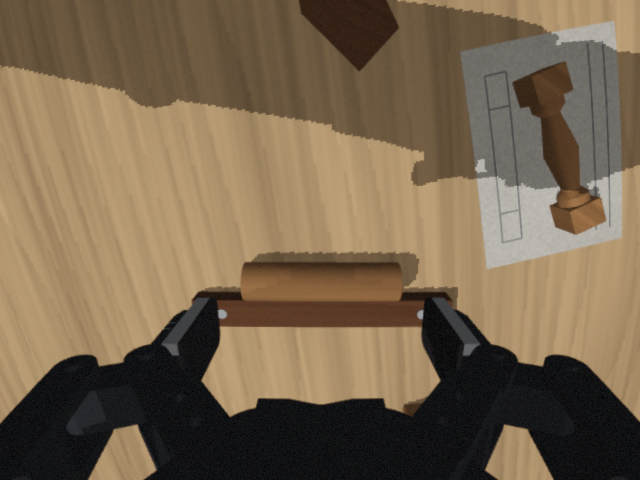

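The first blank lies against the batten, around (322,282). On to the second and third.

Run:
```python
from h import *
for xy,ty in (([.5535,.339],.073),([.561,.4005],.111)):
    pick(xy)
    if not .35<r.current_opening()<.52: print("lost"); break
    place(ty)
    y=push(ty,ty+.028)
    L(sw(0,y+.03),.014,feed=.1); L(sw(0,y+.03),.2,feed=.3)
go([*sw(0.0,.20),.33],ST+pi/2)
k=r.get_calibration("wrist"); cv2.imwrite("pics/w5.png",r.capture("wrist"))
for l,z in (("long1",.025),("stop",.022),("chock",.0),("chock",.036)):
  print(l,marks(l,"wrist"))
  for d in r.trace(l,"wrist"): print(l,rect(d["pixels"],k,z),round(d['conf'],2))
print(r.current_time())
```

```text
grip 0.4207546241023862 59.73757088184357
up 0.4214827463839204 61.91517949104309
over 0.41655434905476163 61.919217109680176
down [ 0.53108571 -0.24599769  0.02317072]
placed [ 522.7 -309.9  150.9   38.2   -7.8] 0.96
placed [ 529.5 -246.3  153.9   37.8   -7.2] 0.76
target [ 531.19318959 -245.86539185] 44.775
push True finger y 0.10293010028918637 expected 0.103 [0.91536156 1.41860845 1.12864533]
touch [0.56033396 0.40000421 0.02954719] [-2.57869952 -2.66290692 11.01381531]
grip 0.42216140245189815 59.394949078559875
up 0.4188434803789422 59.94110584259033
over 0.41886268127181514 59.941386580467224
down [ 0.53651956 -0.20841253  0.02545931]
placed [ 520.9 -309.8  156.2   40.6   -7.5] 0.9
placed [ 535.6 -208.6  155.5   39.7   -7.4] 0.63
placed [ 527.5 -272.3  152.4   39.7   -7.8] 0.63
target [ 536.15696389 -208.19098483] 59.3167
push True finger y 0.14092083845101178 expected 0.14100000000000001 [0.21967696 1.00374413 0.63359848]
long1 [([0.5232, -0.2686, 0.0212], 0.92), ([0.5342, -0.2326, 0.0211], 0.75), ([0.7584, -0.2201, 0.0007], 0.74), ([0.5227, -0.3102, 0.0208], 0.63)]
long1 [ 527.7 -271.7  153.3   38.8   -7.5] 0.85
long1 [ 534.  -235.1  152.5   38.4   -7.5] 0.78
long1 [ 523.  -309.2  153.5   40.3   -6.7] 0.64
stop [([0.5167, -0.3497, -0.0045], 0.7)]
stop [ 519.7 -339.5  258.7   42.6   -7.8] 0.58
chock [([0.5479, -0.0671, -0.0031], 0.66)]
chock [550.3 -68.2  73.9  54.7 -46.7] 0.91
chock [([0.5479, -0.0671, -0.0031], 0.66)]
chock [550.5 -69.   68.1  50.4 -46.7] 0.91
65.0
```

View pics/w5.png

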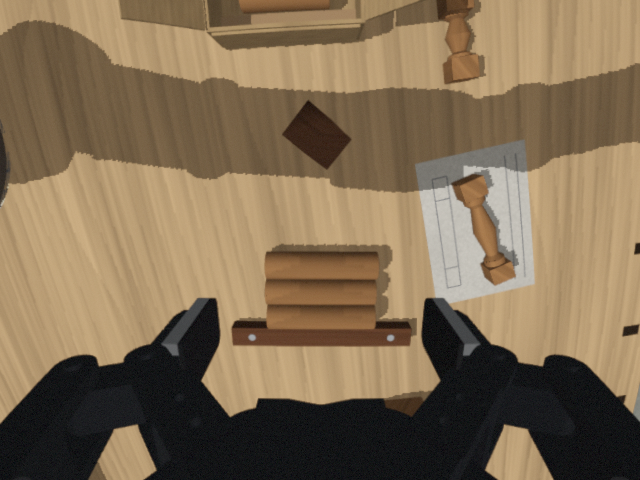

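The row of three is tight at (322,290). The chock has shifted to (317,135), about (0.549, -0.068). I need a close-up to see which end is the toe.

Run:
```python
from h import *
go([.50,-.10,.20],0)
k=r.get_calibration("wrist"); im=r.capture("wrist"); cv2.imwrite("pics/w6.png",im); np.save("kw6.npy",k,allow_pickle=True)
print(marks("chock","wrist"))
for d in r.trace("chock","wrist"):
  print(rect(d["pixels"],k,0),rect(d["pixels"],k,.036),d['conf'])
r.capture("side"); print(marks("chock","side"))
R=cv2.Rodrigues(np.float64(k['rvec']))[0]; print("cam",-R.T@np.float64(k['tvec']))
```

```text
[([0.5471, -0.0677, -0.0022], 0.9)]
[548.5 -66.3  79.   56.9 -46.5] [551.  -69.9  70.4  50.7 -46.5] 0.79
[([0.5524, -0.0702, 0.0004], 0.67), ([0.5198, -0.2741, 0.0153], 0.59), ([0.6863, 0.2328, 0.1249], 0.47), ([0.5202, -0.5464, -0.0007], 0.37)]
cam [ 0.57099285 -0.09973874  0.33164068]
```

View pics/w6.png

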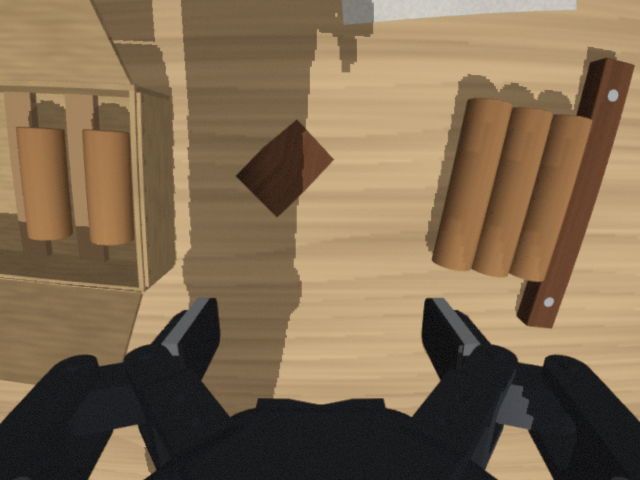

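Run:
```python
import cv2,numpy as np
im=cv2.imread("pics/w6.png")[105:230,220:350]; im=cv2.resize(im,None,fx=4.5,fy=4.5,interpolation=cv2.INTER_CUBIC)
cv2.imwrite("pics/w6c.png",np.clip(255*(im/255.)**.5*1.1,0,255).astype(np.uint8))
```

```text
(no output)
```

View pics/w6c.png

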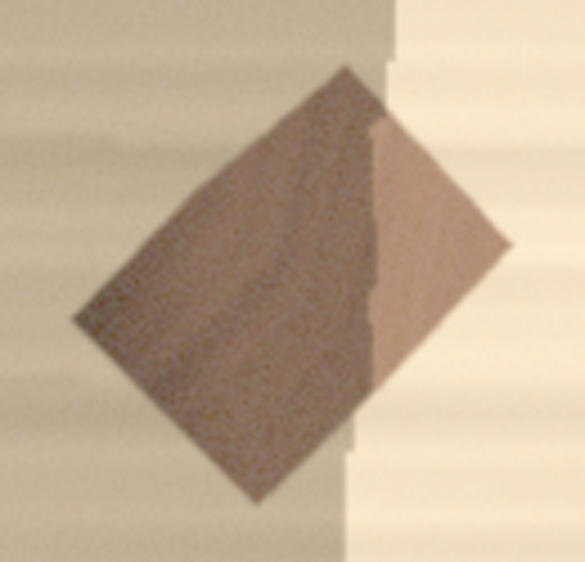

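The enlarged chock has corners at (345,65), (512,243), (257,503) and (72,320), and a kink near (200,190). I'll fit the wedge's outline for both possible directions.

Run:
```python
from h import *
from scipy.optimize import minimize
k=np.load("kw6.npy",allow_pickle=True).item(); im=cv2.imread("pics/w6.png")
K=np.array([[k['fx'],0,k['cx']],[0,k['fy'],k['cy']],[0,0,1.]])
V=np.array([[x,y,z] for x in(-25,25) for y,z in((-35,0),(35,0),(1,36),(35,36))])/1000.
# measured polygon from the crop
P=np.array([[345,65],[512,243],[257,503],[72,320],[200,190]])/4.5+[220,105]-.4
def hull(p):
    c,s=np.cos(p[2]),np.sin(p[2]); W=np.c_[p[0]+c*V[:,0]-s*V[:,1],p[1]+s*V[:,0]+c*V[:,1],V[:,2]]
    return cv2.convexHull(np.float32(cv2.projectPoints(W,k['rvec'],np.float64(k['tvec']),K,np.array([k['k1'],0,0,0]))[0][:,0]))[:,0]
def A(h): 
    return cv2.contourArea(np.float32(h))
Ph=cv2.convexHull(np.float32(P))[:,0]
def cost(p):
    h=hull(p); a,_=cv2.intersectConvexConvex(np.float32(h),np.float32(Ph)); return 1-a/(A(h)+A(Ph)-a)
for y0 in (np.radians(-46.5)+pi/2+j*pi/2 for j in range(4)):
    b=min((minimize(cost,[.55+dx,-.068,y0],method="Nelder-Mead",options=dict(initial_simplex=[[.55+dx,-.068,y0],[.555+dx,-.068,y0],[.55+dx,-.062,y0],[.55+dx,-.068,y0+.08]],xatol=1e-5,fatol=1e-6)) for dx in (-.004,.004)),key=lambda s:s.fun)
    print(np.round(b.x,4),round(b.fun,4)); print(hull(b.x).round(1).tolist())
print(P.round(1).tolist())
```

```text
[ 0.5505 -0.0701  0.7661] 0.0407
[[333.8999938964844, 159.1999969482422], [304.8999938964844, 190.8000030517578], [277.1000061035156, 217.89999389648438], [235.0, 176.3000030517578], [262.70001220703125, 147.60000610351562], [296.29998779296875, 119.0]]
[ 0.5465 -0.0658  3.8193] 0.1427
[[330.79998779296875, 170.39999389648438], [299.70001220703125, 195.60000610351562], [273.3999938964844, 213.3000030517578], [239.10000610351562, 173.0], [261.3999938964844, 149.0], [292.70001220703125, 122.0999984741211], [295.79998779296875, 124.4000015258789], [329.70001220703125, 167.5]]
[ 0.5457 -0.064   3.9012] 0.1455
[[328.29998779296875, 167.10000610351562], [299.3999938964844, 194.89999389648438], [275.20001220703125, 214.89999389648438], [237.89999389648438, 177.60000610351562], [257.5, 151.60000610351562], [286.3999938964844, 122.0999984741211], [290.1000061035156, 124.5], [327.5, 164.60000610351562]]
[ 0.5505 -0.0701  7.0493] 0.0407
[[333.8999938964844, 159.1999969482422], [304.8999938964844, 190.8000030517578], [277.1000061035156, 217.89999389648438], [235.0, 176.3000030517578], [262.70001220703125, 147.60000610351562], [296.29998779296875, 119.0]]
[[296.3, 119.0], [333.4, 158.6], [276.7, 216.4], [235.6, 175.7], [264.0, 146.8]]
```

```bash
cat > c.py <<'E'
from h import *
c=np.array([.5505,-.0701]); yaw=.766
g=cw(0,.008,c,yaw)
opt=[]
for a in (yaw+pi/2,yaw-pi/2):
    b=a-yaw+ST
    q=[r.solve_ik([*g,.016],down(a)),r.solve_ik([*sw(0,.2),.016],down(b))]
    print(a,b,[None if x is None else np.round(x,2) for x in q]); 
    if all(x is not None for x in q): opt.append((abs(q[0][6])+abs(q[1][6]),a,b))
_,a,b=min(opt)
r.command_gripper(1.0); go([*g,.12],a); L(g,.016,feed=.1,threshold=10)
r.command_gripper(0.,40); r.hold(.2); print("grip",r.current_opening(),r.current_grasp_force())
L(g,.07,feed=.15); print(r.current_opening(),r.current_grasp_force())
go([*sw(.001,.205),.07],b); L(sw(.001,.205),.03)
if L(sw(.001,.205),.0165,feed=.03,threshold=5): print("down",r.current_tcp_pos())
print(r.current_opening(),r.current_grasp_force())
L(sw(.001,.172),.0165,feed=.04,threshold=6); r.hold(.2)
h=L(sw(.001,.1605),.0165,feed=.012,threshold=1.5)
n=np.array([-np.sin(ST),np.cos(ST)]); print("push",h,(np.array(r.current_tcp_pos()[:2])-S)@n,r.current_force())
r.command_gripper(.85); r.hold(.2); L(sw(.001,.17),.12,feed=.15)
go([*sw(0.0,.20),.26],ST+pi/2)
k=r.get_calibration("wrist"); cv2.imwrite("pics/w7.png",r.capture("wrist"))
for l,z in (("long1",.025),("chock",.036)):
  for d in r.trace(l,"wrist"): print(l,rect(d["pixels"],k,z),round(d['conf'],2))
print(r.current_time())
E
python3 c.py
```

```text
2.3367963267948966 1.4397963267948966 [array([ 0.64,  0.81, -0.92,  1.92,  0.86,  0.87,  0.03]), array([ 0.66,  0.74, -0.72,  1.89,  0.69,  0.78, -0.57])]
-0.8047963267948965 -1.7017963267948966 [array([ 0.24,  0.63, -0.31,  1.95,  0.31,  0.61, -2.65]), array([-0.1 ,  0.65,  0.39,  1.96, -0.41,  0.61, -2.71])]
grip 0.5803954353899917 42.06208348274231
0.5780893095066225 41.56876087188721
down [ 0.54568079 -0.14303487  0.01649703]
0.5778167180905465 42.454946637153625
push True 0.17100106158860925 [-0.510192   -0.05703094  5.24572852]
long1 [ 523.  -310.3  155.5   39.3   -7.5] 0.9
long1 [ 533.2 -234.1  156.2   40.9   -7.6] 0.79
long1 [ 527.3 -272.1  152.9   39.4   -6.9] 0.73
long1 [727.8   4.   66.4  46.   89.8] 0.67
chock [ 543.  -174.8   61.8   50.4   82.5] 0.97
75.8917
```

View pics/w7.png

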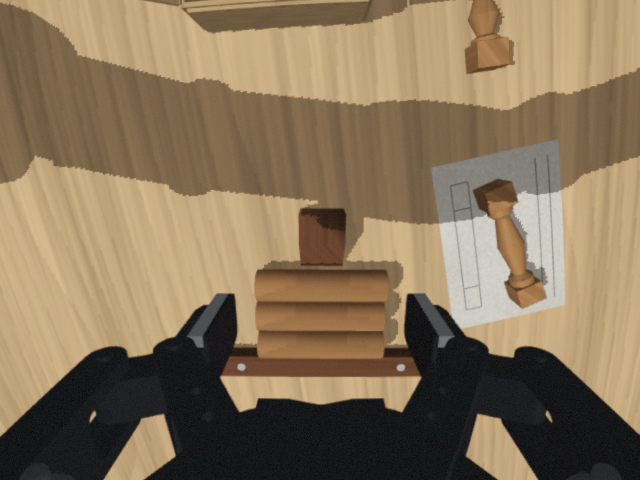

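The chock stopped about 9 mm short: its toe is at (322,265) and the blank's surface at (322,270). I'll push its heel with the shut fingers.

Run:
```python
from h import *
b=ST+pi/2; x=.001
r.command_gripper(0.); go([*sw(x,.232),.10],b); L(sw(x,.232),.025); r.hold(.3)
n=np.array([-np.sin(ST),np.cos(ST)])
h=L(sw(x,.206),.025,feed=.03,threshold=4); print(h,r.current_force())
h=L(sw(x,.1965),.025,feed=.01,threshold=2.5); print("push",h,(np.array(r.current_tcp_pos()[:2])-S)@n,r.current_force())
L(sw(x,.225),.025,feed=.05); L(sw(x,.225),.12)
go([*sw(0.0,.16),.2],b)
k=r.get_calibration("wrist"); cv2.imwrite("pics/w8.png",r.capture("wrist"))
for l,z in (("long1",.025),("chock",.036)):
  for d in r.trace(l,"wrist"): print(l,rect(d["pixels"],k,z),round(d['conf'],2))
print(r.current_time())
```

```text
False [ 0.47794639  0.68286349 -0.26733268]
push True 0.1997090104247739 [0.12839952 0.35469765 0.03666096]
long1 [ 481.1 -266.    62.7   36.8   -7.4] 0.85
long1 [ 533.5 -234.   154.9   40.4   -7.7] 0.75
long1 [ 467.3 -291.9   32.3   16.    -7.2] 0.59
chock [ 541.  -182.9   56.1   50.7   82.4] 0.86
81.975
```

View pics/w8.png

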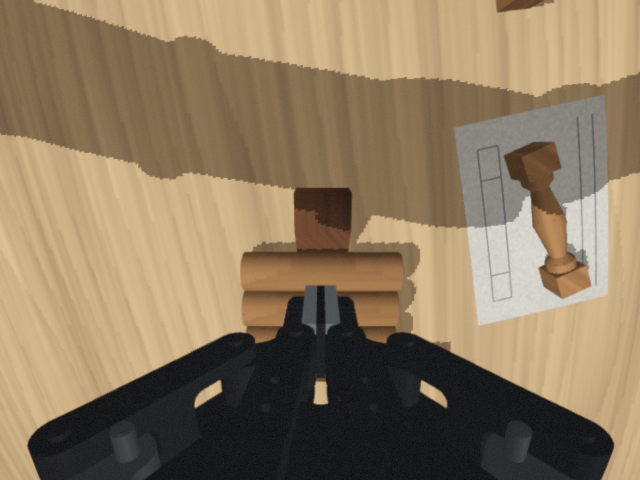

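Contact came where expected, with the toe at (322,250) under the last blank. Next come the flaps.

Run:
```python
from h import *
rho=.062
for s in (-1,1):
    go(tip(s*.185,.22),T); r.line_to(tip(s*.185,.10),feed=.15)
    r.line_to(tip(s*.12,.10),feed=.12,threshold=15)
    for a in [1.57,1.3,1.0,.7,.4,.2,.05]:
        x=.083-rho*np.cos(a)+.012
        if r.line_to(tip(s*x,.065+rho*np.sin(a)+.001),feed=.1,threshold=15): print("hit",s,a,r.current_force())
    h=r.line_to(tip(s*.03,.064),feed=.03,threshold=6); print(s,h,r.current_tcp_pos(),r.current_force())
    r.line_to(tip(s*.03,.22))
go([.45,.0,.42],T)
cv2.imwrite("pics/s9.png",r.capture("scene")); r.capture("side")
for c in ("scene","side"):
  for l in ("flap_near_edge","flap_far_edge","chock","long1","mallet","glue","spindle_long","spindle_short"): print(c,l,marks(l,c))
print(r.current_time())
```

```text
-1 True [0.51976728 0.24958968 0.07998236] [-5.05526266 -3.40059201 15.33465468]
1 True [0.58565521 0.2439127  0.08008661] [-1.94607446 -1.93646597 11.02135287]
scene flap_near_edge [([0.5449, 0.2471, 0.064], 0.65)]
scene flap_far_edge [([0.5462, 0.2487, 0.0663], 0.93)]
scene chock [([0.539, -0.1922, 0.0003], 0.63)]
scene long1 [([0.5357, -0.2378, 0.0205], 0.86), ([0.5233, -0.3103, 0.0189], 0.81), ([0.5312, -0.2735, 0.0228], 0.78)]
scene mallet [([0.5156, -0.5467, -0.0025], 0.87)]
scene glue [([0.5263, 0.5285, -0.0026], 0.91)]
scene spindle_long [([0.7572, -0.2201, -0.0042], 0.77)]
scene spindle_short [([0.7289, 0.0277, 0.0002], 0.69)]
side flap_near_edge [([0.5448, 0.2475, 0.0693], 0.68)]
side flap_far_edge [([0.5497, 0.2435, 0.0675], 0.81)]
side chock [([0.5462, 0.248, 0.0678], 0.3)]
side long1 [([0.5344, -0.2363, 0.0218], 0.81), ([0.5241, -0.2754, 0.0196], 0.73), ([0.5217, -0.3102, 0.0196], 0.69)]
side mallet [([0.5172, -0.5447, -0.0012], 0.59)]
side glue [([0.5262, 0.5276, 0.0001], 0.73)]
side spindle_long [([0.7577, -0.2134, -0.0033], 0.95), ([0.5235, -0.2727, 0.0156], 0.41)]
side spindle_short [([0.729, 0.0229, 0.0013], 0.79)]
97.7667
```

View pics/s9.png

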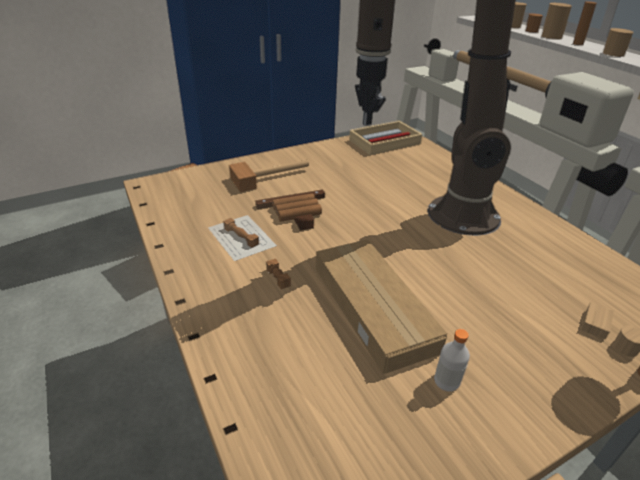

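The scene view shows both flaps shut around (385,300), the row of three with the chock near (298,208), and everything else where it was. Handing in.

```bash
python3 -c "
from rig import r
print(r.job_done())"
```

```text
the job is handed in; nothing more can be done
None
```

I handed the job in at about 98 s: the three long blanks lie in a touching row at the middle of the stop batten with the chock's slope against the last one, the short blanks are still in the carton with both flaps shut, and the spindles, mallet and glue are where they were; the verdict was not shown.

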